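# Put coat buttons to soak

## Task

Pick up the white cup and tip all eight coat buttons out of it into the steel soaking bowl, then stand the empty cup upright on the round cork mat. Once the cup is standing there, press the cleaner bottle's pump cap fully down for a moment and let it come back up. Keep the bowl standing where it is, under the spout, and leave the spool, brush and bell alone.

Things in the scene. Friction and masses are not known exactly. Their poses are not given: they have to be found in the camera images.
- cup: open round white plastic cup, straight-sided: 75 mm tall, outer diameter 58 mm at the foot and 63 mm at the rim, wall 3 mm, floor 4 mm, 48 to 84 g empty; origin at the centre of its underside, z up through the mouth. It starts upright on the bare counter with the eight buttons in its lower half
- cup_rim (a point): centre of the cup's mouth, 75 mm above its underside; moves with the cup
- bowl: open round stainless steel soaking bowl, 55 mm tall, outer diameter 110 mm at the foot and 160 mm at the rim, wall 3 mm, floor 4 mm, 0.6 kg, loose; stands on the grey tray (6 mm thick); origin at the centre of its underside, z up
- station: fixed grey plastic tray 290 x 170 x 6 mm carrying the bowl and a fixed white cleaner bottle. Origin on the counter below the bowl's centre. The tray reaches from x = -105 mm to +185 mm; the bottle (66 mm across, its neck and pump collar up to 148 mm high) stands at x = +140 mm in this frame
- pump (a joint): downward travel of the bottle's sprung pump cap, m: 0 up, 0.015 fully down; takes 2 N to start and 4.5 N to push right down; springs back up when let go
- pump_top (a point): centre of the top of the pump cap, a white disc 36 mm across and 12 mm thick, 182 mm above the counter when up. A thin fixed-direction spout (9 mm thick) leaves the cap 7 mm below its top and reaches 73 mm from the cap's centre along station -x, ending over the bowl's edge
- mat: fixed round brown cork mat, 110 mm across, 4 mm thick, on the counter; origin at the centre of its underside
- spool: bystander: blue thread spool, 34 mm across, 48 mm tall, upright; origin at the centre of its underside
- brush: bystander: wooden clothes brush 140 x 45 x 38 mm lying bristles down; origin at its underside
- bell: bystander: steel counter bell, 72 mm across, 47 mm tall; origin at the centre of its underside
- button1: brass coat button (one of eight alike): domed disc 20 mm across, 9.5 mm thick, 12 g; origin at the centre of its flat underside, z towards the dome; starts in the cup
- button2: brass coat button (one of eight alike): domed disc 20 mm across, 9.5 mm thick, 12 g; origin at the centre of its flat underside, z towards the dome; starts in the cup
- button3: brass coat button (one of eight alike): domed disc 20 mm across, 9.5 mm thick, 12 g; origin at the centre of its flat underside, z towards the dome; starts in the cup
- button4: brass coat button (one of eight alike): domed disc 20 mm across, 9.5 mm thick, 12 g; origin at the centre of its flat underside, z towards the dome; starts in the cup
- button5: brass coat button (one of eight alike): domed disc 20 mm across, 9.5 mm thick, 12 g; origin at the centre of its flat underside, z towards the dome; starts in the cup
- button6: brass coat button (one of eight alike): domed disc 20 mm across, 9.5 mm thick, 12 g; origin at the centre of its flat underside, z towards the dome; starts in the cup
- button7: brass coat button (one of eight alike): domed disc 20 mm across, 9.5 mm thick, 12 g; origin at the centre of its flat underside, z towards the dome; starts in the cup
- button8: brass coat button (one of eight alike): domed disc 20 mm across, 9.5 mm thick, 12 g; origin at the centre of its flat underside, z towards the dome; starts in the cup
There are look-alikes about, which are no part of the job. Leave any pink look-alike of the cup alone. Leave any turquoise look-alike of the bowl alone.

How it is judged:
On the way, in this order (a step that is already met when the one before it is completed fails the run):
1. all eight buttons are in the bowl (horizontal distance between each of button1, button2, button3, button4, button5, button6, button7, button8 and bowl below 0.078 m and z of button1 in the frame of bowl between -0.002 and 0.055 m and z of button2 in the frame of bowl between -0.002 and 0.055 m and z of button3 in the frame of bowl between -0.002 and 0.055 m and z of button4 in the frame of bowl between -0.002 and 0.055 m and z of button5 in the frame of bowl between -0.002 and 0.055 m and z of button6 in the frame of bowl between -0.002 and 0.055 m and z of button7 in the frame of bowl between -0.002 and 0.055 m and z of button8 in the frame of bowl between -0.002 and 0.055 m), for 0.3 s.
2. the cup stands upright on the mat, let go (horizontal distance between cup and mat below 0.03 m and z of cup in the frame of mat between 0.001 and 0.008 m and angle between cup's own z axis and vertical below 0.1 rad and contact force between cup and the fingers below 0.05 N), for 0.2 s.
3. the pump cap is pressed down (value of joint pump above 0.012 m), for 0.1 s.
At the end, for the whole second after the job is handed in: All eight buttons lie in the bowl (inside its rim and below its top), the bowl upright; the cup stands still and upright (within 0.1 rad) on the mat, its centre within 30 mm of the mat's; the pump cap is up again (within 2 mm) (all of step 1 and horizontal distance between cup and mat below 0.03 m and z of cup in the frame of mat between 0.001 and 0.008 m and angle between each of cup, bowl's own z axis and vertical below 0.1 rad and value of joint pump below 0.002 m and linear speed of cup below 0.02 m/s); the robot touches nothing.
It fails at once if the bowl is pushed more than 20 mm or tipped more than 0.3 rad (distance of bowl from where it was at the start of the episode above 0.02 m or angle between bowl's own z axis and vertical above 0.3 rad).
It fails at once if the spool, brush or bell is moved more than 15 mm (distance of any of spool, brush, bell from where it was at the start of the episode above 0.015 m).
It also fails if it takes over 64 s, if anything falls off the work surface, if the arm or the gripper's body presses on something with over 40 N, if the wrist force passes 120 N, or if a joint passes its speed limit or range.

## Robot

A 6-joint arm with a two-finger parallel gripper is mounted at the origin on the work surface. World frame = base frame: x ahead of the robot, y to its left, z up, the work surface at z = 0. Lengths are in m, angles in rad, forces in N, time in s.
With the tool pointing down it reaches from about 0.4 to 0.925 m from the base axis. Payload 3.4 kg.
Tool frame: the origin (TCP) lies midway between the tips of the shut fingers; the grasp point (between the pads) lies 19 mm behind it; z points along the fingers, y is the line along which they close (so a half turn about z gives the same grasp; the last joint's range is limited). The gripper opens to 85 mm and grips with 20 to 120 N. Pads are 22 mm wide; open, the fingers measure 114 mm over their backs; the gripper's body (76 mm by 85 mm) begins 54 mm behind the grasp point. The pads swing forward as they close: fully open they stand 13 mm farther back than shut.
Start: joints at [1.129, 0.307, 1.506, -0, 1.328, -0.073], TCP at [0.207, 0.536, 0.231] pointing down, gripper open.
Joint ranges: [-3.12, 3.12], [-1.05, 2.28], [0.14, 2.33], [-1.42, 4.57], [0.1, 2.73], [-2.68, 2.68]. Speed limits (rad/s): [2.57, 2.57, 3.14, 3.14, 3.14, 3.14].

## Interface

Orientations are given as a unit quaternion [w, x, y, z].
In Python, from rig import ctrl gives the robot as it stands. The module is installed in compiled form; this text tells all that it offers.
- The arm moves only by the tool drive_tool, never from a script. Its argument "commands" is a list of rows, each an object of numbers: "x", "y", "z": the shift along the tool's x, y, z in m; "twist": the turn about the tool's z in degrees; "hand": the opening, from -1 (shut) to 1 (fully open). A call has 1 to 12 rows; each row shifts and turns the commanded pose from where the row before left it, along the tool's axes as they then stand; what a row does not reach is not made up. A row lasts 1/10 s, in which the tool goes at most 50 mm and 8.59 degrees, less where a joint would pass 70% of its speed; a pose out of reach is approached as far as the arm can. A call with a gripper value outside its range is refused whole. The fingers move at their own pace and stop on an object; the grip force is fixed at half the most. Time passes only in rows, so rows that do not move let the fingers close. It gives the time, the measured TCP pose, the force, the opening and the grip force at its end, in the units of the state.
- ctrl.sense(): the state, without advancing time (a new reading comes with each control period).
- ctrl.capture(name): name is "scene" or "top" or "wrist"; returns the picture (384x512x3 uint8, red, green, blue); there is no depth.
- ctrl.camera_params(name): a dict with "intrinsics" (3x3 intrinsics, pixels), "position" and "orientation" of the camera in the world. Camera axes: x right, y up, looking along -z (the intrinsics and any distortion apply to the point x, -y, -z); pixel columns grow to the right and rows downward; lengths in m; the calibration is good to about 2 mm. A picture is of the moment at which its call begins: read the wrist's pose just before it. camera_params takes no time and is no camera call; for the wrist camera it gives the pose at the moment of the call.
- ctrl.finish_job(): hands the job in; it is judged then, once.
Trained networks look in the newest picture that a camera, given by its name, has taken for a name from the list of things; names that differ only in an ending like _2 or _b are one class to them, and where a whole thing is asked for, a point or a joint stands for the part that bears it (a point fixed in the world has none). Each returns a list of dicts, best first, with "p" (0 to 1); they miss things now and then, are a little off and sometimes report something else, mostly with a low value. They report only what shows in the picture. A call takes as long as a camera call. They do not tell look-alikes from the thing itself.
- ctrl.boxes_of(thing, camera): "xyz" ([x, y, z] in m, in the coordinates of the camera as it stood for that picture, good to about 4 mm: the middle of the surface that is visible of it).
- ctrl.silhouettes(thing, camera): "region" (384x512 bool, what is visible of it).
- ctrl.place_of(thing, camera): "xyz" ([x, y, z] in m, in the coordinates of the camera as it stood for that picture, good to about 4 mm: a listed point, or the origin of a listed thing).
The state is a dict: "time_s": time; "joint_pos": joint angles; "qvel": joint speeds; "joint_efforts": joint torques, N m; "eef_pos": TCP position; "eef_rot": TCP orientation; "contact_force": force on the tool from outside, world axes, zero at the start; "ft_torque": the same for the moment, N m; "width": finger opening in m; "grasp_force": force on a finger pad.
Only numpy, scipy, OpenCV 4.12 (cv2) and the standard library are available. Lean on these libraries where they do the work, as an engineer would, in place of code of your own. Each camera call takes 0.05 s, during which the arm holds its last target. There are 200 camera calls.

## Working session

There is one attempt and no reset: what is moved stays moved. The work goes in short steps, Python scripts to look and compute and a tool call to move; the robot and the scene stay as the last step left them, time stands still between calls to the robot, and variables do not carry over. Pictures are saved under pics/ and viewed, at most 10 in all, crops included, and the job is handed in when it is done.

Besides the shell and the picture viewer there is one more tool, called after "Emit:" by a JSON object that holds its "op" and its "data", one argument or row to a line. drive_tool: Moves the arm, as the interface text tells. Its arguments: {"type":"object","properties":{"commands":{"type":"array"}},"required":["commands"]}

```bash
mkdir -p pics
cat > h.py <<'E'
import numpy as np, cv2
from scipy.spatial.transform import Rotation as R
from rig import ctrl
def rot(q): return R.from_quat([q[1],q[2],q[3],q[0]]).as_matrix()
def world(cam,p,cp=None):
    c=cp or ctrl.camera_params(cam); return rot(c["orientation"])@np.array(p)+np.array(c["position"])
def pix(cam,P,cp=None):
    c=cp or ctrl.camera_params(cam); q=rot(c["orientation"]).T@(np.array(P)-np.array(c["position"]))
    u=np.array(c["intrinsics"])@np.array([q[0],-q[1],-q[2]]); return u[:2]/u[2]
def ray(cam,px,cp=None):
    c=cp or ctrl.camera_params(cam); d=np.linalg.inv(np.array(c["intrinsics"]))@np.array([px[0],px[1],1.])
    return np.array(c["position"]),rot(c["orientation"])@np.array([d[0],-d[1],-d[2]])
def onz(cam,px,z):
    o,d=ray(cam,px); return o+d*(z-o[2])/d[2]
def tri(a,b):
    A=[];y=[]
    for o,d in (a,b):
        d=d/np.linalg.norm(d); M=np.eye(3)-np.outer(d,d); A.append(M); y.append(M@o)
    return np.linalg.lstsq(np.vstack(A),np.hstack(y),rcond=None)[0]
def save(n,im): cv2.imwrite("pics/"+n+".png",im[:,:,::-1])
E
python3 - <<'E'
from h import *
np.set_printoptions(precision=3,suppress=True)
ims=[]
for cam in("scene","top"):
    im=ctrl.capture(cam); ims.append(im); c=ctrl.camera_params(cam); print(cam,c["position"],c.get("intrinsics")[0])
    for t in("cup","cup_rim","bowl","station","pump_top","mat","spool","brush","bell"):
        for r in ctrl.place_of(t,cam):
            if r["p"]>.2: w=world(cam,r["xyz"]); print(t,round(r["p"],2),w,pix(cam,w).round())
save("a",cv2.resize(np.vstack(ims),(600*512//768*2//2,600)) if 0 else ims[0]); save("b",ims[1])
print(ctrl.sense())
E
```

```text
scene [ 0.934 -0.541  0.906] [393.243   0.    256.159]
cup 0.83 [ 0.698 -0.32  -0.001] [222. 359.]
cup 0.62 [ 0.571 -0.28   0.014] [190. 312.]
cup 0.56 [ 0.585 -0.28   0.003] [195. 317.]
cup_rim 0.93 [ 0.585 -0.285  0.074] [190. 305.]
cup_rim 0.6 [ 0.702 -0.32   0.074] [222. 347.]
bowl 0.78 [0.473 0.081 0.005] [244. 203.]
bowl 0.64 [0.378 0.312 0.005] [260. 149.]
bowl 0.62 [ 0.732 -0.197  0.   ] [265. 323.]
station 0.9 [ 0.471  0.078 -0.003] [243. 205.]
pump_top 0.5 [0.6   0.028 0.185] [272. 191.]
spool 0.71 [ 0.436 -0.134  0.002] [188. 247.]
spool 0.46 [ 0.746 -0.052  0.004] [300. 281.]
brush 0.79 [ 0.728 -0.196 -0.002] [264. 323.]
bell 0.63 [0.578 0.387 0.003] [322. 160.]
top [0.45  0.021 1.306] [404.022   0.    255.131]
cup 0.82 [ 0.59  -0.28   0.001] [358. 183.]
cup 0.8 [ 0.701 -0.318  0.   ] [369. 149.]
cup 0.35 [ 0.436 -0.134  0.001] [314. 231.]
cup_rim 0.92 [ 0.706 -0.321  0.073] [375. 143.]
bowl 0.94 [0.468 0.077 0.008] [248. 222.]
bowl 0.92 [ 0.384  0.315 -0.004] [175. 250.]
bowl 0.21 [ 0.592 -0.283  0.072] [365. 180.]
pump_top 0.53 [0.602 0.032 0.185] [261. 173.]
pump_top 0.24 [ 0.583 -0.3    0.008] [365. 185.]
mat 0.86 [ 0.433 -0.133  0.001] [314. 233.]
spool 0.56 [ 0.75  -0.053 -0.001] [287. 136.]
brush 0.7 [ 0.733 -0.195 -0.001] [330. 140.]
bell 0.55 [0.573 0.388 0.002] [153. 191.]
{'time_s': 1.0, 'joint_pos': array([ 1.128,  0.307,  1.506,  0.   ,  1.328, -0.073]), 'qvel': array([ 0.001, -0.001,  0.   , -0.   , -0.001,  0.   ]), 'joint_efforts': array([  0.   , -45.75 , -25.234,  -0.   ,   0.001,  -0.   ]), 'eef_pos': array([0.207, 0.536, 0.231]), 'eef_rot': array([-0.   ,  0.183,  0.983, -0.   ]), 'contact_force': array([0.314, 0.088, 0.236]), 'ft_torque': array([-0.024,  0.039,  0.031]), 'grasp_force': 0.0, 'width': 0.08549803852634509}
```

View pics/a.png

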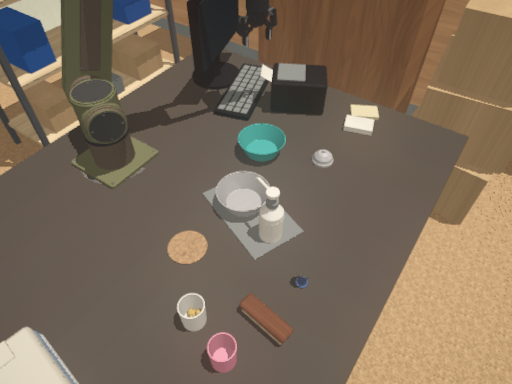

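View pics/b.png

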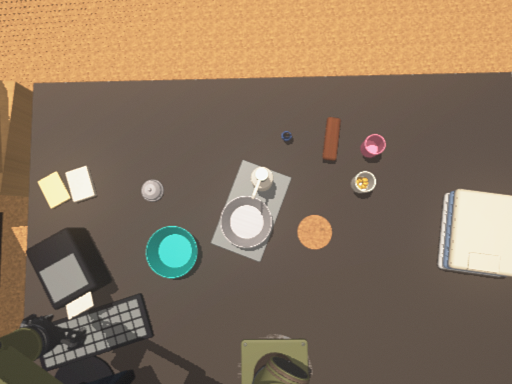

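White cup with brass buttons: scene (192,312), top (364,183). Pink look-alike: scene (222,352), top (374,146). Steel bowl: scene (243,198), top (247,222). Turquoise look-alike: (262,143) and (172,252). The white cup and the steel bowl on the grey tray fit the description. I'll confirm them with a crop and triangulate.

Run:
```python
from h import *
np.set_printoptions(precision=4,suppress=True)
a=ctrl.capture("scene");b=ctrl.capture("top")
save("c",np.hstack([cv2.resize(a[280:380,150:250],(400,400),interpolation=2),cv2.resize(b[130:230,310:410],(400,400),interpolation=2)]))
S={}
for cam in("scene","top"):
    for t in("cup_rim","cup","mat","bowl","pump_top"):
        for r in ctrl.place_of(t,cam):
            w=world(cam,r["xyz"])
            G={"cup_rim":(.588,-.283),"cup":(.588,-.281),"mat":(.433,-.133),"bowl":(.47,.079),"pump_top":(.601,.03)}[t]
            if np.hypot(*(w[:2]-G))<.03: S.setdefault((t,cam),(w,ray(cam,pix(cam,w))));
for t in("cup_rim","cup","mat","bowl","pump_top"):
    v=[S.get((t,c)) for c in("scene","top")]
    print(t,[x[0] for x in v if x], tri(v[0][1],v[1][1]) if all(v) else "")
# silhouettes
for cam in("scene","top"):
  for t,z in(("mat",.004),("pump_top",.182)):
    for r in ctrl.silhouettes(t,cam):
        m=r["region"];ys,xs=np.nonzero(m)
        if len(xs): print(cam,t,round(r["p"],2),len(xs),xs.mean().round(1),ys.mean().round(1),onz(cam,(xs.mean(),ys.mean()),z))
```

```text
cup_rim [array([ 0.5817, -0.2846,  0.0774])] 
cup [array([ 0.5842, -0.2796,  0.0019]), array([ 0.5891, -0.2818, -0.0014])] [ 0.5873 -0.2805  0.0076]
mat [array([ 0.4332, -0.1349, -0.0002]), array([ 0.4319, -0.1328, -0.0015])] [ 0.4317 -0.1333 -0.0033]
bowl [array([0.4725, 0.0802, 0.0073]), array([0.47  , 0.078 , 0.0085])] [0.4713 0.0791 0.0074]
pump_top [array([0.5995, 0.029 , 0.1872]), array([0.6004, 0.029 , 0.179 ])] [0.5994 0.0291 0.1871]
scene mat 0.83 1097 187.4 247.2 [ 0.437  -0.1367  0.004 ]
scene pump_top 0.56 221 270.0 190.5 [0.5931 0.0295 0.182 ]
top mat 0.9 907 314.5 231.4 [ 0.4365 -0.1349  0.004 ]
top pump_top 0.45 204 259.5 179.7 [0.5845 0.0359 0.182 ]
```

View pics/c.png

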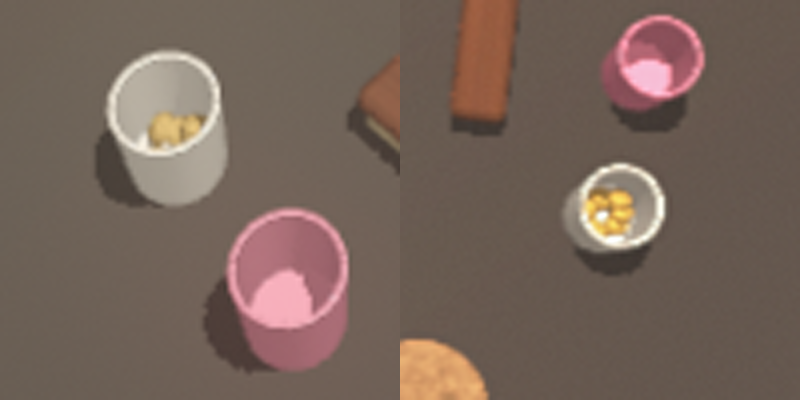

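Emit:
{"op": "drive_tool", "data": {
  "commands": [
    {"z": -0.05, "hand": 1},
    {"z": -0.05, "hand": 1},
    {"z": -0.05, "hand": 1},
    {"z": -0.05, "hand": 1}
  ]
}}

```text
validation failed for argument at $.co...
```

The crop confirms it: the white cup at scene (192,305) / top (364,182) holds the brass buttons, and the pink cup is empty. The move was refused, so I'll try full rows.

Emit:
{"op": "drive_tool", "data": {
  "commands": [
    {"x": 0, "y": 0, "z": -0.05, "twist": 0, "hand": 1},
    {"x": 0, "y": 0, "z": -0.05, "twist": 0, "hand": 1},
    {"x": 0, "y": 0, "z": -0.05, "twist": 0, "hand": 1},
    {"x": 0, "y": 0, "z": -0.05, "twist": 0, "hand": 1}
  ]
}}

```text
time_s: 2.2
eef_pos: [0.2071, 0.536, 0.4333]
eef_rot: [0.0, 0.183, 0.983, 0.0]
contact_force: [0.9, 1.4, 0.5]
width: 0.0854
grasp_force: 0.0
```

Emit:
{"op": "drive_tool", "data": {
  "commands": [
    {"x": 0, "y": 0, "z": -0.05, "twist": 0, "hand": 1},
    {"x": 0, "y": 0, "z": -0.05, "twist": 0, "hand": 1},
    {"x": 0, "y": 0, "z": -0.05, "twist": 0, "hand": 1},
    {"x": 0, "y": 0, "z": -0.05, "twist": 0, "hand": 1},
    {"x": 0, "y": 0, "z": -0.05, "twist": 0, "hand": 1},
    {"x": 0, "y": 0, "z": -0.05, "twist": 0, "hand": 1},
    {"x": 0, "y": 0, "z": -0.05, "twist": 0, "hand": 1},
    {"x": 0, "y": 0, "z": -0.05, "twist": 0, "hand": 1}
  ]
}}

```text
time_s: 3.0
eef_pos: [0.1907, 0.493, 0.7461]
eef_rot: [0.004, 0.183, 0.983, 0.022]
contact_force: [-0.9, -0.4, 1.2]
width: 0.0853
grasp_force: 0.0
```

Emit:
{"op": "drive_tool", "data": {
  "commands": [
    {"x": 0, "y": 0, "z": -0.05, "twist": 0, "hand": 1},
    {"x": 0, "y": 0, "z": -0.05, "twist": 0, "hand": 1},
    {"x": 0, "y": 0, "z": -0.05, "twist": 0, "hand": 1},
    {"x": 0, "y": 0, "z": -0.05, "twist": 0, "hand": 1}
  ]
}}

```text
time_s: 3.4
eef_pos: [0.1601, 0.4145, 0.8049]
eef_rot: [0.012, 0.183, 0.981, 0.065]
contact_force: [-0.4, 1.0, -0.9]
width: 0.0852
grasp_force: 0.0
```

Run:
```python
from h import *
s=ctrl.sense(); print(s["joint_pos"].round(3), rot(s["eef_rot"]).round(3), s["eef_pos"],s["time_s"])
```

```text
[ 1.096  0.222  0.143  0.028  2.645 -0.08 ] [[-0.933  0.357  0.048]
 [ 0.361  0.925  0.122]
 [-0.     0.131 -0.991]] [0.16009505 0.41450885 0.80487918] 3.4
```

Pushing past the reach limit tilts the tool. So I can tilt it close to horizontal, grasp the cup from the side and pour by twisting. First I'll twist 90° so the fingers close tangentially.

Emit:
{"op": "drive_tool", "data": {
  "commands": [
    {"x": 0, "y": 0, "z": 0, "twist": 8.2, "hand": 1},
    {"x": 0, "y": 0, "z": 0, "twist": 8.2, "hand": 1},
    {"x": 0, "y": 0, "z": 0, "twist": 8.2, "hand": 1},
    {"x": 0, "y": 0, "z": 0, "twist": 8.2, "hand": 1},
    {"x": 0, "y": 0, "z": 0, "twist": 8.2, "hand": 1},
    {"x": 0, "y": 0, "z": 0, "twist": 8.2, "hand": 1},
    {"x": 0, "y": 0, "z": 0, "twist": 8.2, "hand": 1},
    {"x": 0, "y": 0, "z": 0, "twist": 8.2, "hand": 1},
    {"x": 0, "y": 0, "z": 0, "twist": 8.2, "hand": 1},
    {"x": 0, "y": 0, "z": 0, "twist": 8.2, "hand": 1},
    {"x": 0, "y": 0, "z": 0, "twist": 8.2, "hand": 1}
  ]
}}

```text
time_s: 4.5
eef_pos: [0.1608, 0.4159, 0.8039]
eef_rot: [-0.037, 0.826, 0.56, 0.053]
contact_force: [0.1, -0.6, -0.3]
width: 0.0852
grasp_force: 0.0
```

Emit:
{"op": "drive_tool", "data": {
  "commands": [
    {"x": 0.05, "y": 0, "z": 0, "twist": 0, "hand": 1},
    {"x": 0.05, "y": 0, "z": 0, "twist": 0, "hand": 1},
    {"x": 0.05, "y": 0, "z": 0, "twist": 0, "hand": 1},
    {"x": 0.05, "y": 0, "z": 0, "twist": 0, "hand": 1},
    {"x": 0.05, "y": 0, "z": 0, "twist": 0, "hand": 1},
    {"x": 0.05, "y": 0, "z": 0, "twist": 0, "hand": 1}
  ]
}}

```text
time_s: 5.1
eef_pos: [0.1883, 0.4796, 0.719]
eef_rot: [0.022, 0.823, 0.564, -0.064]
contact_force: [-0.1, 1.4, 0.0]
width: 0.0851
grasp_force: 0.0
```

```bash
cat >> h.py <<'E'
def st():
    s=ctrl.sense(); print("t",s["time_s"],"q",s["joint_pos"].round(3),"p",s["eef_pos"].round(4)); print(rot(s["eef_rot"]).round(3)); return s
E
python3 -c "from h import *;st()"
```

```text
t 5.1 q [1.098 0.402 0.143 0.058 2.73  1.519] p [0.1883 0.4796 0.719 ]
[[ 0.356  0.931 -0.081]
 [ 0.925 -0.364 -0.108]
 [-0.13  -0.037 -0.991]]
```

Emit:
{"op": "drive_tool", "data": {
  "commands": [
    {"x": 0.034, "y": 0, "z": 0.032, "twist": 0, "hand": 1},
    {"x": 0.034, "y": 0, "z": 0.032, "twist": 0, "hand": 1},
    {"x": 0.034, "y": 0, "z": 0.032, "twist": 0, "hand": 1},
    {"x": 0.034, "y": 0, "z": 0.032, "twist": 0, "hand": 1},
    {"x": 0.034, "y": 0, "z": 0.032, "twist": 0, "hand": 1},
    {"x": 0.034, "y": 0, "z": 0.032, "twist": 0, "hand": 1},
    {"x": 0.034, "y": 0, "z": 0.032, "twist": 0, "hand": 1},
    {"x": 0.034, "y": 0, "z": 0.032, "twist": 0, "hand": 1},
    {"x": 0.034, "y": 0, "z": 0.032, "twist": 0, "hand": 1},
    {"x": 0.034, "y": 0, "z": 0.032, "twist": 0, "hand": 1},
    {"x": 0.034, "y": 0, "z": 0.032, "twist": 0, "hand": 1},
    {"x": 0.034, "y": 0, "z": 0.032, "twist": 0, "hand": 1}
  ]
}}

```text
time_s: 6.3
eef_pos: [0.3026, 0.8162, 0.2845]
eef_rot: [0.021, 0.823, 0.564, -0.064]
contact_force: [0.6, -0.6, 0.5]
width: 0.0852
grasp_force: 0.0
```

Emit:
{"op": "drive_tool", "data": {
  "commands": [
    {"x": 0.05, "y": 0, "z": 0, "twist": 0, "hand": 1},
    {"x": 0.05, "y": 0, "z": 0, "twist": 0, "hand": 1},
    {"x": 0.05, "y": 0, "z": 0, "twist": 0, "hand": 1},
    {"x": 0.05, "y": 0, "z": 0, "twist": 0, "hand": 1},
    {"x": 0.05, "y": 0, "z": 0, "twist": 0, "hand": 1},
    {"x": 0.05, "y": 0, "z": 0, "twist": 0, "hand": 1}
  ]
}}

```text
time_s: 6.9
eef_pos: [0.3499, 0.9388, 0.1925]
eef_rot: [-0.025, 0.826, 0.563, 0.002]
contact_force: [0.6, 0.7, -0.7]
width: 0.0855
grasp_force: 0.0
```

```bash
python3 -c "from h import *;st()"
```

```text
t 6.9 q [1.157 1.053 0.143 0.044 1.916 1.545] p [0.3499 0.9388 0.1925]
[[ 0.365  0.931 -0.026]
 [ 0.931 -0.364  0.043]
 [ 0.031 -0.04  -0.999]]
```

Emit:
{"op": "drive_tool", "data": {
  "commands": [
    {"x": 0.05, "y": 0, "z": -0.01, "twist": 0, "hand": 1},
    {"x": 0.05, "y": 0, "z": -0.01, "twist": 0, "hand": 1},
    {"x": 0.05, "y": 0, "z": -0.01, "twist": 0, "hand": 1},
    {"x": 0.05, "y": 0, "z": -0.01, "twist": 0, "hand": 1},
    {"x": 0.05, "y": 0, "z": -0.01, "twist": 0, "hand": 1},
    {"x": 0.05, "y": 0, "z": -0.01, "twist": 0, "hand": 1},
    {"x": 0.05, "y": 0, "z": -0.01, "twist": 0, "hand": 1},
    {"x": 0.05, "y": 0, "z": -0.01, "twist": 0, "hand": 1}
  ]
}}

```text
time_s: 7.7
eef_pos: [0.3908, 1.0291, 0.2264]
eef_rot: [-0.107, 0.817, 0.554, 0.119]
contact_force: [0.0, -0.3, 0.3]
width: 0.0852
grasp_force: 0.0
```

```bash
python3 -c "from h import *;st()"
```

```text
t 7.7 q [1.151 1.037 0.143 0.056 1.644 1.543] p [0.3908 1.0291 0.2264]
[[ 0.358  0.931  0.076]
 [ 0.88  -0.363  0.307]
 [ 0.313 -0.043 -0.949]]
```

Emit:
{"op": "drive_tool", "data": {
  "commands": [
    {"x": 0.05, "y": 0, "z": 0.0, "twist": 0, "hand": 1},
    {"x": 0.05, "y": 0, "z": 0.0, "twist": 0, "hand": 1},
    {"x": 0.05, "y": 0, "z": 0.0, "twist": 0, "hand": 1},
    {"x": 0.05, "y": 0, "z": 0.0, "twist": 0, "hand": 1},
    {"x": 0.05, "y": 0, "z": 0.0, "twist": 0, "hand": 1},
    {"x": 0.05, "y": 0, "z": 0.0, "twist": 0, "hand": 1},
    {"x": 0.05, "y": 0, "z": 0.0, "twist": 0, "hand": 1},
    {"x": 0.05, "y": 0, "z": 0.0, "twist": 0, "hand": 1},
    {"x": 0.05, "y": 0, "z": 0.0, "twist": 0, "hand": 1},
    {"x": 0.05, "y": 0, "z": 0.0, "twist": 0, "hand": 1},
    {"x": 0.05, "y": 0, "z": 0.0, "twist": 0, "hand": 1},
    {"x": 0.05, "y": 0, "z": 0.0, "twist": 0, "hand": 1}
  ]
}}

```text
time_s: 8.9
eef_pos: [0.4407, 1.1323, 0.3559]
eef_rot: [-0.224, 0.773, 0.519, 0.288]
contact_force: [-0.2, -1.2, 0.2]
width: 0.0854
grasp_force: 0.0
```

```bash
python3 -c "from h import *;st()"
```

```text
t 8.9 q [1.142 0.986 0.144 0.077 1.269 1.536] p [0.4407 1.1323 0.3559]
[[ 0.295  0.931  0.214]
 [ 0.673 -0.361  0.645]
 [ 0.678 -0.046 -0.734]]
```

Emit:
{"op": "drive_tool", "data": {
  "commands": [
    {"x": 0.05, "y": 0, "z": 0.0, "twist": 0, "hand": 1},
    {"x": 0.05, "y": 0, "z": 0.0, "twist": 0, "hand": 1},
    {"x": 0.05, "y": 0, "z": 0.0, "twist": 0, "hand": 1},
    {"x": 0.05, "y": 0, "z": 0.0, "twist": 0, "hand": 1},
    {"x": 0.05, "y": 0, "z": 0.0, "twist": 0, "hand": 1},
    {"x": 0.05, "y": 0, "z": 0.0, "twist": 0, "hand": 1},
    {"x": 0.05, "y": 0, "z": 0.0, "twist": 0, "hand": 1},
    {"x": 0.05, "y": 0, "z": 0.0, "twist": 0, "hand": 1},
    {"x": 0.05, "y": 0, "z": 0.0, "twist": 0, "hand": 1},
    {"x": 0.05, "y": 0, "z": 0.0, "twist": 0, "hand": 1},
    {"x": 0.05, "y": 0, "z": 0.0, "twist": 0, "hand": 1},
    {"x": 0.05, "y": 0, "z": 0.0, "twist": 0, "hand": 1}
  ]
}}

```text
time_s: 10.1
eef_pos: [0.4515, 1.1199, 0.6282]
eef_rot: [-0.318, 0.705, 0.468, 0.428]
contact_force: [-0.6, -0.3, -0.2]
width: 0.0855
grasp_force: 0.0
```

```bash
python3 -c "from h import *;st()"
```

```text
t 10.1 q [1.125 0.811 0.144 0.103 1.067 1.53 ] p [0.4515 1.1199 0.6282]
[[ 0.196  0.932  0.306]
 [ 0.388 -0.36   0.848]
 [ 0.901 -0.047 -0.432]]
```

Emit:
{"op": "drive_tool", "data": {
  "commands": [
    {"x": 0.04, "y": 0, "z": 0.03, "twist": 0, "hand": 1},
    {"x": 0.04, "y": 0, "z": 0.03, "twist": 0, "hand": 1},
    {"x": 0.04, "y": 0, "z": 0.03, "twist": 0, "hand": 1},
    {"x": 0.04, "y": 0, "z": 0.03, "twist": 0, "hand": 1},
    {"x": 0.04, "y": 0, "z": 0.03, "twist": 0, "hand": 1},
    {"x": 0.04, "y": 0, "z": 0.03, "twist": 0, "hand": 1}
  ]
}}

```text
time_s: 10.7
eef_pos: [0.471, 1.1648, 0.6557]
eef_rot: [-0.36, 0.662, 0.436, 0.492]
contact_force: [0.2, 1.6, 0.5]
width: 0.0851
grasp_force: 0.0
```

```bash
python3 -c "from h import *;st()"
```

```text
t 10.7 q [1.128 0.854 0.144 0.114 0.835 1.521] p [0.471  1.1648 0.6557]
[[ 0.135  0.932  0.337]
 [ 0.223 -0.36   0.906]
 [ 0.965 -0.048 -0.256]]
```

```bash
cat > kin.py <<'E'
import numpy as np
from scipy.spatial.transform import Rotation as R
from scipy.optimize import least_squares
Z=lambda a:R.from_euler("z",a).as_matrix(); Y=lambda a:R.from_euler("y",a).as_matrix()
S=[([1.128,.307,1.506,0,1.328,-.073],[.207,.536,.231]),([1.096,.222,.143,.028,2.645,-.08],[.1601,.4145,.8049]),
([1.098,.402,.143,.058,2.73,1.519],[.1883,.4796,.719]),([1.157,1.053,.143,.044,1.916,1.545],[.3499,.9388,.1925]),
([1.151,1.037,.143,.056,1.644,1.543],[.3908,1.0291,.2264]),([1.142,.986,.144,.077,1.269,1.536],[.4407,1.1323,.3559]),
([1.125,.811,.144,.103,1.067,1.530],[.4515,1.1199,.6282]),([1.128,.854,.144,.114,.835,1.521],[.471,1.1648,.6557])]
def frames(q,s4=1,s6=1):
    A=Z(q[0]);B=A@Y(q[1]);C=B@Y(q[2]);D=C@Z(s4*q[3])@Y(q[4])@Z(s6*q[5]); return A,B,C,D
def row(q,s4=1,s6=1):
    A,B,C,D=frames(q,s4,s6); return np.c_[A[:,0],A[:,2],B[:,2],C[:,0],C[:,2],D[:,2]]
M=np.vstack([row(q) for q,_ in S]); y=np.hstack([p for _,p in S])
G=np.linalg.lstsq(M,y,rcond=1e-6)[0]
lo=np.array([-3.12,-1.05,.14,-1.42,.1,-2.68]);hi=np.array([3.12,2.28,2.33,4.57,2.73,2.68])
def fk(q): return row(q)@G, frames(q)[3]
def ik(p,Rt,q0):
    f=lambda q:np.r_[(fk(q)[0]-p)*5,(R.from_matrix(fk(q)[1]@OFF.T@Rt.T)).as_rotvec()]
    s=least_squares(f,np.clip(q0,lo+1e-3,hi-1e-3),bounds=(lo,hi)); return s.x,np.abs(s.fun).max()
Rend=np.array([[.135,.932,.337],[.223,-.36,.906],[.965,-.048,-.256]])
OFF=np.eye(3)
OFF=np.round(Rend.T@fk(S[-1][0])[1])
if __name__=="__main__":
    np.set_printoptions(precision=3,suppress=True)
    print(G,np.abs(M@G-y).max()); 
    print(Rend.T@fk(S[-1][0])[1])
    q=np.array(S[-1][0]); a=np.array([.337,.906,-.256])
    for n,p in(("mid",[.6,.5,.5]),("mid2",[.6,.0,.45]),("up",[.55,-.38,.25]),("pre",[.588-.1*.35,-.281-.1*.94,.07]),("grasp",[.596,-.259,.04]),("lift",[.596,-.259,.25]),("bowl",[.47,.08,.2]),("mat",[.442,-.11,.045]),("pump",[.60,.03,.2])):
        q,e=ik(np.array(p),Rend,q); A,B,C,D=frames(q); print(n,q,round(e,4),"wrist",np.array(p)-D[:,2]*G[5])
        if n in("bowl",):
            for t in(45,90,135,180,-90,-180):
                for _ in[0]: q2,e2=ik(np.array(p),Rend@Z(np.deg2rad(t)),q+np.array([0,0,0,0,0,np.deg2rad(t)])); print("  twist",t,q2,round(e2,4))
E
python3 kin.py
```

```text
[-0.001  0.203  0.644  0.11   0.415  0.38 ] 0.039582574892647604
[[ 0.     1.     0.001]
 [-1.    -0.001 -0.   ]
 [-0.001 -0.001  1.   ]]
mid [ 0.318  0.215  1.672  1.497  0.859 -0.149] 0.0 wrist [0.472 0.155 0.597]
mid2 [-0.631  0.379  1.563  1.226  1.723 -0.384] 0.0 wrist [ 0.472 -0.345  0.547]
up [-1.044  0.887  1.08   1.006  2.057 -0.584] 0.0 wrist [ 0.422 -0.725  0.347]
pre [-1.037  1.085  1.125  0.922  1.913 -0.798] 0.0 wrist [ 0.425 -0.72   0.167]
grasp [-0.911  1.062  1.329  0.983  1.732 -0.894] 0.0 wrist [ 0.468 -0.604  0.137]
lift [-0.911  0.799  1.299  1.044  1.888 -0.638] 0.0 wrist [ 0.468 -0.604  0.347]
bowl [-0.659  0.628  2.126  1.195  1.442 -1.149] 0.0 wrist [ 0.342 -0.265  0.297]
  twist 45 [-0.659  0.628  2.126  1.195  1.442 -0.364] 0.0
  twist 90 [-0.659  0.628  2.126  1.195  1.442  0.422] 0.0
  twist 135 [-0.659  0.628  2.126  1.195  1.442  1.207] 0.0
  twist 180 [-0.659  0.628  2.126  1.195  1.442  1.993] 0.0
  twist -90 [-0.653  0.616  2.112  1.183  1.442 -2.68 ] 0.019
  twist -180 [-0.048  0.004  2.068  0.613  0.719 -2.68 ] 0.605
mat [-0.966  0.961  1.861  0.917  1.501 -1.261] 0.0 wrist [ 0.314 -0.455  0.142]
pump [-0.588  0.694  1.816  1.233  1.495 -0.907] 0.0 wrist [ 0.472 -0.315  0.297]
```

Emit:
{"op": "drive_tool", "data": {
  "commands": [
    {"x": -0.02, "y": 0.026, "z": -0.037, "twist": 0, "hand": 1},
    {"x": -0.02, "y": 0.026, "z": -0.037, "twist": 0, "hand": 1},
    {"x": -0.02, "y": 0.026, "z": -0.037, "twist": 0, "hand": 1},
    {"x": -0.02, "y": 0.026, "z": -0.037, "twist": 0, "hand": 1},
    {"x": -0.02, "y": 0.026, "z": -0.037, "twist": 0, "hand": 1},
    {"x": -0.02, "y": 0.026, "z": -0.037, "twist": 0, "hand": 1},
    {"x": -0.02, "y": 0.026, "z": -0.037, "twist": 0, "hand": 1},
    {"x": -0.02, "y": 0.026, "z": -0.037, "twist": 0, "hand": 1},
    {"x": -0.02, "y": 0.026, "z": -0.037, "twist": 0, "hand": 1},
    {"x": -0.02, "y": 0.026, "z": -0.037, "twist": 0, "hand": 1},
    {"x": -0.02, "y": 0.026, "z": -0.037, "twist": 0, "hand": 1},
    {"x": -0.02, "y": 0.026, "z": -0.037, "twist": 0, "hand": 1}
  ]
}}

```text
time_s: 11.9
eef_pos: [0.579, 0.607, 0.528]
eef_rot: [-0.36, 0.661, 0.437, 0.493]
contact_force: [1.1, -0.0, -1.3]
width: 0.0852
grasp_force: 0.0
```

```bash
cat >> h.py <<'E'
def to(P):
    s=st(); d=rot(s["eef_rot"]).T@(np.array(P)-s["eef_pos"]); print("tool delta",d.round(4),np.linalg.norm(d).round(3))
E
python3 -c "from h import *;to([.6,.0,.45])"
```

```text
t 11.9 q [ 0.458  0.226  1.569  1.432  0.735 -0.005] p [0.579 0.607 0.528]
[[ 0.133  0.932  0.337]
 [ 0.223 -0.359  0.906]
 [ 0.966 -0.045 -0.256]]
tool delta [-0.2081  0.2409 -0.5231] 0.612
```

Emit:
{"op": "drive_tool", "data": {
  "commands": [
    {"x": -0.017, "y": 0.019, "z": -0.042, "twist": 0, "hand": 1},
    {"x": -0.017, "y": 0.019, "z": -0.042, "twist": 0, "hand": 1},
    {"x": -0.017, "y": 0.019, "z": -0.042, "twist": 0, "hand": 1},
    {"x": -0.017, "y": 0.019, "z": -0.042, "twist": 0, "hand": 1},
    {"x": -0.017, "y": 0.019, "z": -0.042, "twist": 0, "hand": 1},
    {"x": -0.017, "y": 0.019, "z": -0.042, "twist": 0, "hand": 1},
    {"x": -0.017, "y": 0.019, "z": -0.042, "twist": 0, "hand": 1},
    {"x": -0.017, "y": 0.019, "z": -0.042, "twist": 0, "hand": 1},
    {"x": -0.017, "y": 0.019, "z": -0.042, "twist": 0, "hand": 1},
    {"x": -0.017, "y": 0.019, "z": -0.042, "twist": 0, "hand": 1},
    {"x": -0.017, "y": 0.019, "z": -0.042, "twist": 0, "hand": 1},
    {"x": -0.017, "y": 0.019, "z": -0.042, "twist": 0, "hand": 1}
  ]
}}

```text
time_s: 13.1
eef_pos: [0.5955, 0.0227, 0.4493]
eef_rot: [-0.359, 0.662, 0.438, 0.492]
contact_force: [-0.3, 0.1, 0.5]
width: 0.085
grasp_force: 0.0
```

```bash
python3 -c "from h import *;to([.541,-.40,.25])"
```

```text
t 13.1 q [-0.662  0.342  1.607  1.209  1.746 -0.406] p [0.5955 0.0227 0.4493]
[[ 0.133  0.932  0.337]
 [ 0.227 -0.359  0.905]
 [ 0.965 -0.044 -0.259]]
tool delta [-0.2954  0.11   -0.3493] 0.471
```

Emit:
{"op": "drive_tool", "data": {
  "commands": [
    {"x": -0.0295, "y": 0.011, "z": -0.035, "twist": 0, "hand": 1},
    {"x": -0.0295, "y": 0.011, "z": -0.035, "twist": 0, "hand": 1},
    {"x": -0.0295, "y": 0.011, "z": -0.035, "twist": 0, "hand": 1},
    {"x": -0.0295, "y": 0.011, "z": -0.035, "twist": 0, "hand": 1},
    {"x": -0.0295, "y": 0.011, "z": -0.035, "twist": 0, "hand": 1},
    {"x": -0.0295, "y": 0.011, "z": -0.035, "twist": 0, "hand": 1},
    {"x": -0.0295, "y": 0.011, "z": -0.035, "twist": 0, "hand": 1},
    {"x": -0.0295, "y": 0.011, "z": -0.035, "twist": 0, "hand": 1},
    {"x": -0.0295, "y": 0.011, "z": -0.035, "twist": 0, "hand": 1},
    {"x": -0.0295, "y": 0.011, "z": -0.035, "twist": 0, "hand": 1}
  ]
}}

```text
time_s: 14.1
eef_pos: [0.5412, -0.4, 0.2488]
eef_rot: [-0.359, 0.662, 0.438, 0.491]
contact_force: [0.9, -0.9, 0.1]
width: 0.0857
grasp_force: 0.0
```

Run:
```python
from h import *
np.set_printoptions(precision=4,suppress=True)
to([.588-.135*.349,-.281-.135*.937,.065])
im=ctrl.capture("wrist");cp=ctrl.camera_params("wrist");save("d",im)
for t in("cup","cup_rim"):
    for r in ctrl.place_of(t,"wrist"): w=world("wrist",r["xyz"],cp);print(t,r["p"],w,pix("wrist",w,cp))
```

```text
t 14.1 q [-1.106  0.883  1.073  0.966  2.109 -0.613] p [ 0.5412 -0.4     0.2488]
[[ 0.134  0.932  0.336]
 [ 0.227 -0.359  0.905]
 [ 0.965 -0.045 -0.26 ]]
tool delta [-0.179   0.0107  0.0409] 0.184
cup 0.77 [ 0.5849 -0.2914 -0.0069] [268.289 333.179]
cup 0.59 [ 0.6983 -0.3276 -0.0061] [365.3643 324.1343]
cup_rim 0.91 [ 0.6985 -0.3273  0.0716] [374.7268 280.6919]
cup_rim 0.6 [ 0.5816 -0.2899  0.0699] [262.6477 291.3101]
```

View pics/d.png

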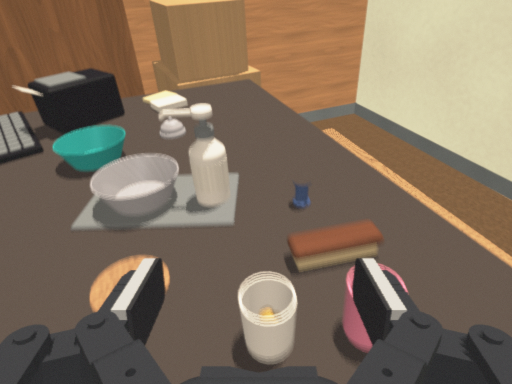

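Emit:
{"op": "drive_tool", "data": {
  "commands": [
    {"x": -0.04, "y": 0.002, "z": 0.011, "twist": 0, "hand": 1},
    {"x": -0.04, "y": 0.002, "z": 0.011, "twist": 0, "hand": 1},
    {"x": -0.04, "y": 0.002, "z": 0.011, "twist": 0, "hand": 1},
    {"x": -0.04, "y": 0.002, "z": 0.011, "twist": 0, "hand": 1},
    {"x": -0.04, "y": 0.002, "z": 0.011, "twist": 0, "hand": 1},
    {"x": 0, "y": 0, "z": 0, "twist": 0, "hand": 1}
  ]
}}

```text
time_s: 14.85
eef_pos: [0.5414, -0.3935, 0.037]
eef_rot: [-0.364, 0.662, 0.435, 0.49]
contact_force: [-0.3, 1.8, 0.8]
width: 0.0852
grasp_force: 0.0
```

Run:
```python
from h import *
np.set_printoptions(precision=4,suppress=True)
s=ctrl.sense(); p=s["eef_pos"]; print("lat",p@[.932,-.359,0],"ax",p@[.348,.937,0])
im=ctrl.capture("wrist");cp=ctrl.camera_params("wrist")
for t in("cup","cup_rim"):
    for r in ctrl.place_of(t,"wrist"): w=world("wrist",r["xyz"],cp);print(t,r["p"],w,"lat",w@[.932,-.359,0],"ax",w@[.348,.937,0])
to([.648*.932+.348*-.039,-.648*.359+.937*-.039,.041])
```

```text
lat 0.6458040257360103 ax -0.18030017928950076
cup 0.96 [ 0.5826 -0.2878  0.0009] lat 0.6462885177001642 ax -0.0669353139871982
cup 0.92 [ 0.6998 -0.3229  0.0045] lat 0.7681503967432515 ax -0.05897586026713758
cup_rim 0.76 [ 0.6995 -0.3245  0.0818] lat 0.7683861630976278 ax -0.060604707622051515
cup_rim 0.56 [ 0.5851 -0.2932  0.0811] lat 0.6505796298641477 ax -0.0710944437977556
t 15.0 q [-1.102  1.109  1.116  0.864  1.944 -0.85 ] p [ 0.5429 -0.3965  0.0443]
[[ 0.132  0.933  0.335]
 [ 0.226 -0.357  0.906]
 [ 0.965 -0.044 -0.258]]
tool delta [ 0.0318 -0.001   0.1321] 0.136
```

Emit:
{"op": "drive_tool", "data": {
  "commands": [
    {"x": 0.006, "y": 0, "z": 0.0265, "twist": 0, "hand": 1},
    {"x": 0.006, "y": 0, "z": 0.0265, "twist": 0, "hand": 1},
    {"x": 0.006, "y": 0, "z": 0.0265, "twist": 0, "hand": 1},
    {"x": 0.006, "y": 0, "z": 0.0265, "twist": 0, "hand": 1},
    {"x": 0.007, "y": 0, "z": 0.0265, "twist": 0, "hand": 1},
    {"x": 0, "y": 0, "z": 0, "twist": 0, "hand": 1},
    {"x": 0, "y": 0, "z": 0, "twist": 0, "hand": 1}
  ]
}}

```text
time_s: 15.7
eef_pos: [0.5916, -0.2697, 0.0406]
eef_rot: [-0.359, 0.661, 0.439, 0.491]
contact_force: [-0.3, -0.5, 0.7]
width: 0.0855
grasp_force: 0.0
```

Run:
```python
from h import *
to([.59,-.27,.041])
im=ctrl.capture("scene"); w=ctrl.capture("wrist")
save("e",np.hstack([cv2.resize(im[230:380,110:290],(400,333),interpolation=2),cv2.resize(w[140:],(400,333))]))
```

```text
t 15.7 q [-0.969  1.046  1.344  0.933  1.762 -0.923] p [ 0.5916 -0.2697  0.0406]
[[ 0.131  0.933  0.335]
 [ 0.229 -0.357  0.906]
 [ 0.965 -0.042 -0.26 ]]
tool delta [ 0.0001 -0.0014 -0.001 ] 0.002
```

View pics/e.png

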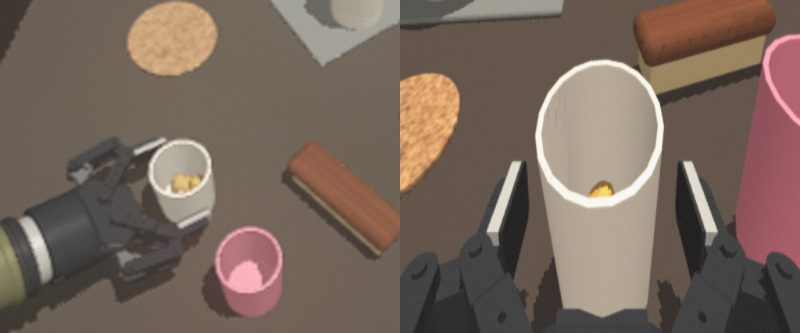

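Emit:
{"op": "drive_tool", "data": {
  "commands": [
    {"x": 0.002, "y": 0, "z": 0.007, "twist": 0, "hand": 1},
    {"x": 0, "y": 0, "z": 0, "twist": 0, "hand": -1},
    {"x": 0, "y": 0, "z": 0, "twist": 0, "hand": -1},
    {"x": 0, "y": 0, "z": 0, "twist": 0, "hand": -1},
    {"x": 0, "y": 0, "z": 0, "twist": 0, "hand": -1},
    {"x": 0, "y": 0, "z": 0, "twist": 0, "hand": -1},
    {"x": 0, "y": 0, "z": 0, "twist": 0, "hand": -1},
    {"x": 0, "y": 0, "z": 0, "twist": 0, "hand": -1}
  ]
}}

```text
time_s: 16.6
eef_pos: [0.5933, -0.263, 0.0378]
eef_rot: [-0.36, 0.661, 0.437, 0.492]
contact_force: [-0.4, -3.1, 2.7]
width: 0.0604
grasp_force: 63.7
```

Emit:
{"op": "drive_tool", "data": {
  "commands": [
    {"x": 0.02, "y": -0.001, "z": -0.005, "twist": 0, "hand": -1},
    {"x": 0.03, "y": -0.001, "z": -0.008, "twist": 0, "hand": -1},
    {"x": 0.03, "y": -0.001, "z": -0.008, "twist": 0, "hand": -1},
    {"x": 0.03, "y": -0.001, "z": -0.008, "twist": 0, "hand": -1},
    {"x": 0.03, "y": -0.001, "z": -0.008, "twist": 0, "hand": -1},
    {"x": 0.02, "y": -0.001, "z": -0.005, "twist": 0, "hand": -1}
  ]
}}

```text
time_s: 17.2
eef_pos: [0.5951, -0.2621, 0.2056]
eef_rot: [-0.36, 0.661, 0.438, 0.491]
contact_force: [-0.1, -0.6, -1.5]
width: 0.0603
grasp_force: 64.0
```

Run:
```python
from h import *
to([.46,.09,.19])
im=ctrl.capture("scene"); w=ctrl.capture("wrist")
save("f",np.hstack([cv2.resize(im[180:380,110:350],(400,333),interpolation=2),cv2.resize(w[140:],(400,333))]))
```

```text
t 17.2 q [-0.959  0.833  1.338  0.987  1.884 -0.73 ] p [ 0.5951 -0.2621  0.2056]
[[ 0.134  0.933  0.334]
 [ 0.227 -0.357  0.906]
 [ 0.965 -0.045 -0.259]]
tool delta [ 0.0467 -0.251   0.278 ] 0.377
```

View pics/f.png

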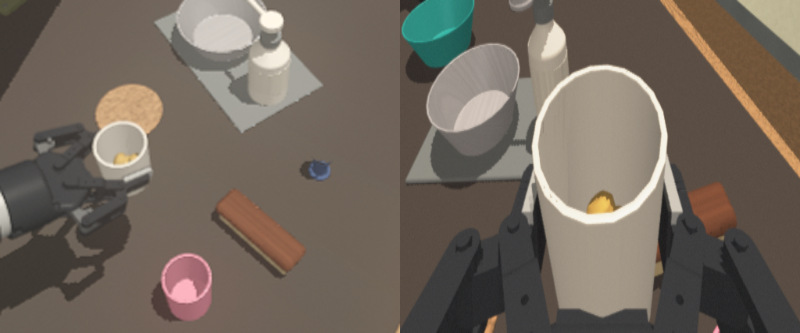

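Run:
```python
from h import *
s=st(); c=ctrl.camera_params("wrist"); print("cam in tool",rot(s["eef_rot"]).T@(np.array(c["position"])-s["eef_pos"]))
Rm=rot(s["eef_rot"]); P=[s["eef_pos"],[.435,-.06,.2],[.46,.12,.19],[.46,.12,.146]]
for a,b in zip(P,P[1:]): print((Rm.T@(np.array(b)-a)).round(4))
```

```text
t 17.3 q [-0.96   0.832  1.337  0.987  1.883 -0.732] p [ 0.5955 -0.2626  0.2062]
[[ 0.131  0.933  0.335]
 [ 0.229 -0.357  0.905]
 [ 0.965 -0.042 -0.26 ]]
cam in tool [ 8.38050833e-02 -5.22298160e-05 -1.42042089e-01]
[ 0.0194 -0.2219  0.1313]
[ 0.0348 -0.0406  0.174 ]
[-0.0424  0.0018  0.0115]
```

Emit:
{"op": "drive_tool", "data": {
  "commands": [
    {"x": 0.003, "y": -0.032, "z": 0.019, "twist": 0, "hand": -1},
    {"x": 0.003, "y": -0.032, "z": 0.019, "twist": 0, "hand": -1},
    {"x": 0.003, "y": -0.032, "z": 0.019, "twist": 0, "hand": -1},
    {"x": 0.003, "y": -0.032, "z": 0.019, "twist": 0, "hand": -1},
    {"x": 0.003, "y": -0.032, "z": 0.019, "twist": 0, "hand": -1},
    {"x": 0.003, "y": -0.032, "z": 0.018, "twist": 0, "hand": -1},
    {"x": 0.002, "y": -0.03, "z": 0.018, "twist": 0, "hand": -1},
    {"x": 0.007, "y": -0.008, "z": 0.035, "twist": 0, "hand": -1},
    {"x": 0.007, "y": -0.008, "z": 0.035, "twist": 0, "hand": -1},
    {"x": 0.007, "y": -0.008, "z": 0.035, "twist": 0, "hand": -1},
    {"x": 0.007, "y": -0.008, "z": 0.035, "twist": 0, "hand": -1},
    {"x": 0.007, "y": -0.008, "z": 0.034, "twist": 0, "hand": -1}
  ]
}}

```text
time_s: 18.5
eef_pos: [0.4599, 0.1213, 0.1885]
eef_rot: [-0.361, 0.662, 0.437, 0.49]
contact_force: [0.6, 1.1, -1.3]
width: 0.0606
grasp_force: 64.1
```

Emit:
{"op": "drive_tool", "data": {
  "commands": [
    {"x": -0.02, "y": 0, "z": 0.006, "twist": 0, "hand": -1},
    {"x": -0.02, "y": 0.001, "z": 0.006, "twist": 0, "hand": -1},
    {"x": 0, "y": 0, "z": 0, "twist": 0, "hand": -1}
  ]
}}

```text
time_s: 18.8
eef_pos: [0.4594, 0.1219, 0.1454]
eef_rot: [-0.362, 0.662, 0.437, 0.49]
contact_force: [0.4, 0.0, -2.8]
width: 0.0603
grasp_force: 64.9
```

Run:
```python
from h import *
to([.46,.12,.146])
im=ctrl.capture("scene"); w=ctrl.capture("top")
save("g",np.hstack([cv2.resize(im[120:300,140:356],(400,333),interpolation=2),cv2.resize(w[130:280,160:340],(400,333),interpolation=2)]))
```

```text
t 18.8 q [-0.675  0.738  2.237  1.21   1.365 -1.356] p [0.4594 0.1219 0.1454]
[[ 0.139  0.933  0.332]
 [ 0.225 -0.357  0.907]
 [ 0.964 -0.051 -0.259]]
tool delta [ 0.0003  0.0012 -0.0017] 0.002
```

View pics/g.png

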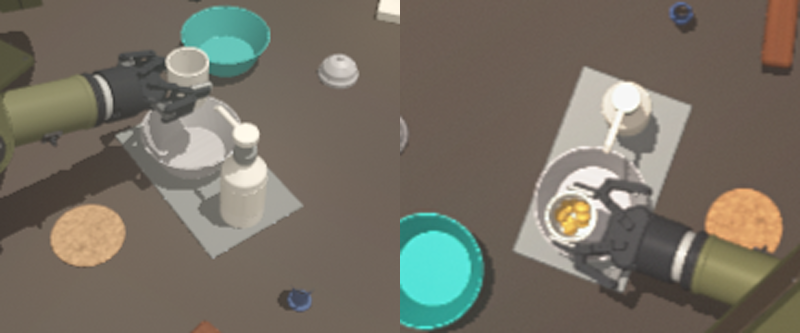

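Emit:
{"op": "drive_tool", "data": {
  "commands": [
    {"x": 0, "y": 0, "z": 0, "twist": 8.5, "hand": -1},
    {"x": 0, "y": 0, "z": 0, "twist": 8.5, "hand": -1},
    {"x": 0, "y": 0, "z": 0, "twist": 8.5, "hand": -1},
    {"x": 0, "y": 0, "z": 0, "twist": 8.5, "hand": -1},
    {"x": 0, "y": 0, "z": 0, "twist": 8.5, "hand": -1},
    {"x": 0, "y": 0, "z": 0, "twist": 8.5, "hand": -1},
    {"x": 0, "y": 0, "z": 0, "twist": 8.5, "hand": -1},
    {"x": 0, "y": 0, "z": 0, "twist": 8.5, "hand": -1},
    {"x": 0, "y": 0, "z": 0, "twist": 8.5, "hand": -1},
    {"x": 0, "y": 0, "z": 0, "twist": 8.5, "hand": -1},
    {"x": 0, "y": 0, "z": 0, "twist": 8.5, "hand": -1},
    {"x": 0, "y": 0, "z": 0, "twist": 8.5, "hand": -1}
  ]
}}

```text
time_s: 20.1
eef_pos: [0.4598, 0.1211, 0.1489]
eef_rot: [-0.609, 0.756, -0.241, 0.028]
contact_force: [-0.1, 0.8, -1.3]
width: 0.0603
grasp_force: 65.0
```

Emit:
{"op": "drive_tool", "data": {
  "commands": [
    {"x": 0, "y": 0, "z": 0, "twist": 8.5, "hand": -1},
    {"x": 0, "y": 0, "z": 0, "twist": 8.5, "hand": -1},
    {"x": 0, "y": 0, "z": 0, "twist": 8.5, "hand": -1},
    {"x": 0, "y": 0, "z": 0, "twist": 8.5, "hand": -1},
    {"x": 0, "y": 0, "z": 0, "twist": 8.5, "hand": -1},
    {"x": 0, "y": 0, "z": 0, "twist": 8.5, "hand": -1},
    {"x": 0, "y": 0, "z": 0, "twist": 8.5, "hand": -1},
    {"x": 0, "y": 0, "z": 0, "twist": 8.5, "hand": -1},
    {"x": 0, "y": 0, "z": 0, "twist": 8.5, "hand": -1},
    {"x": 0, "y": 0, "z": 0, "twist": 0, "hand": -1},
    {"x": 0, "y": 0, "z": 0, "twist": 0, "hand": -1},
    {"x": 0, "y": 0, "z": 0, "twist": 0, "hand": -1}
  ]
}}

```text
time_s: 21.3
eef_pos: [0.4598, 0.1214, 0.1484]
eef_rot: [0.497, -0.447, 0.655, 0.353]
contact_force: [-1.0, -1.1, -1.2]
width: 0.0602
grasp_force: 64.9
```

Run:
```python
from h import *
st(); np.set_printoptions(precision=3,suppress=True)
im=ctrl.capture("scene"); w=ctrl.capture("top"); v=ctrl.capture("wrist")
save("i",np.hstack([cv2.resize(im[120:300,140:356],(400,333),interpolation=2),cv2.resize(v,(400,333),interpolation=2)]))
for cam in("scene","top","wrist"): print(cam,[(round(r["p"],2),world(cam,r["xyz"])) for r in ctrl.place_of("button1",cam)])
```

```text
t 21.3 q [-0.676  0.732  2.237  1.21   1.368  1.758] p [0.4598 0.1214 0.1484]
[[-0.107 -0.936  0.335]
 [-0.235  0.351  0.906]
 [-0.966  0.019 -0.258]]
scene [(0.39, array([0.492, 0.089, 0.008]))]
top []
wrist []
```

View pics/i.png

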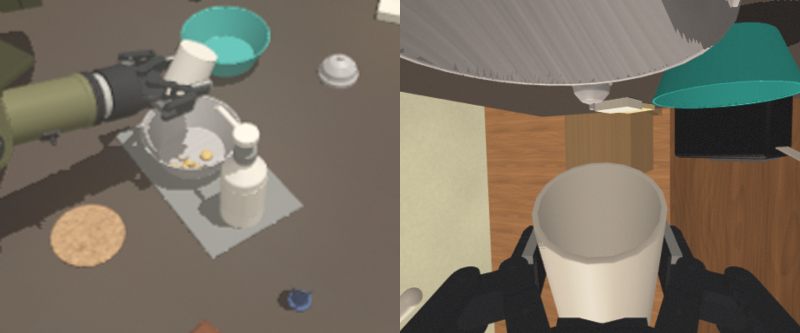

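Buttons lie in the steel bowl at crop (190,160), and the inside of the cup looks empty. I'll twist back, then check from above.

Emit:
{"op": "drive_tool", "data": {
  "commands": [
    {"x": 0, "y": 0, "z": 0, "twist": -8.5, "hand": -1},
    {"x": 0, "y": 0, "z": 0, "twist": -8.5, "hand": -1},
    {"x": 0, "y": 0, "z": 0, "twist": -8.5, "hand": -1},
    {"x": 0, "y": 0, "z": 0, "twist": -8.5, "hand": -1},
    {"x": 0, "y": 0, "z": 0, "twist": -8.5, "hand": -1},
    {"x": 0, "y": 0, "z": 0, "twist": -8.5, "hand": -1},
    {"x": 0, "y": 0, "z": 0, "twist": -8.5, "hand": -1},
    {"x": 0, "y": 0, "z": 0, "twist": -8.5, "hand": -1},
    {"x": 0, "y": 0, "z": 0, "twist": -8.5, "hand": -1},
    {"x": 0, "y": 0, "z": 0, "twist": -8.5, "hand": -1},
    {"x": 0, "y": 0, "z": 0, "twist": -8.5, "hand": -1},
    {"x": 0, "y": 0, "z": 0, "twist": -8.5, "hand": -1}
  ]
}}

```text
time_s: 22.8
eef_pos: [0.4598, 0.1215, 0.148]
eef_rot: [-0.587, 0.79, -0.063, 0.165]
contact_force: [0.6, -0.2, -1.1]
width: 0.06
grasp_force: 65.0
```

Emit:
{"op": "drive_tool", "data": {
  "commands": [
    {"x": 0, "y": 0, "z": 0, "twist": -8.5, "hand": -1},
    {"x": 0, "y": 0, "z": 0, "twist": -8.5, "hand": -1},
    {"x": 0, "y": 0, "z": 0, "twist": -8.5, "hand": -1},
    {"x": 0, "y": 0, "z": 0, "twist": -8.5, "hand": -1},
    {"x": 0, "y": 0, "z": 0, "twist": -8.5, "hand": -1},
    {"x": 0, "y": 0, "z": 0, "twist": -8.5, "hand": -1},
    {"x": 0, "y": 0, "z": 0, "twist": -8.5, "hand": -1},
    {"x": 0, "y": 0, "z": 0, "twist": -8.5, "hand": -1},
    {"x": 0, "y": 0, "z": 0, "twist": -8.5, "hand": -1},
    {"x": 0.02, "y": 0, "z": -0.005, "twist": 0, "hand": -1},
    {"x": 0.02, "y": 0, "z": -0.005, "twist": 0, "hand": -1}
  ]
}}

```text
time_s: 23.9
eef_pos: [0.4617, 0.1215, 0.1893]
eef_rot: [-0.361, 0.662, 0.437, 0.491]
contact_force: [0.1, 0.5, -1.0]
width: 0.0601
grasp_force: 65.0
```

Run:
```python
from h import *
np.set_printoptions(precision=4,suppress=True)
s=st(); Rm=rot(s["eef_rot"])
w=ctrl.capture("top")
save("j",cv2.resize(w[150:270,180:330],(750,600),interpolation=2))
for t in("cup","cup_rim"):
  print(t,[(round(r["p"],2),world("top",r["xyz"]),world("top",r["xyz"])-s["eef_pos"]) for r in ctrl.place_of(t,"top")])
mat=np.array([.434,-.134]); T=mat+.024*np.array([.346,.938])
P=[s["eef_pos"],[.435,-.06,.19],[*T,.12],[*T,.05],[*T,.042]]
for a,b in zip(P,P[1:]): print(np.round(b,4),(Rm.T@(np.array(b)-a)).round(4))
```

```text
t 23.9 q [-0.673  0.629  2.215  1.191  1.414 -1.234] p [0.4617 0.1215 0.1893]
[[ 0.136  0.933  0.334]
 [ 0.223 -0.357  0.907]
 [ 0.965 -0.049 -0.257]]
cup [(0.96, array([0.4552, 0.1018, 0.1497]), array([-0.0065, -0.0197, -0.0396])), (0.83, array([ 0.7026, -0.3234, -0.0001]), array([ 0.2409, -0.4449, -0.1895])), (0.49, array([ 0.5734,  0.3877, -0.0005]), array([ 0.1117,  0.2662, -0.1898]))]
cup_rim [(0.83, array([ 0.7033, -0.3262,  0.0742]), array([ 0.2416, -0.4477, -0.1151])), (0.8, array([0.4619, 0.1008, 0.2234]), array([ 0.0003, -0.0207,  0.0341])), (0.72, array([0.6002, 0.0303, 0.18  ]), array([ 0.1385, -0.0912, -0.0093]))]
[ 0.435 -0.06   0.19 ] [-0.0435  0.04   -0.1737]
[ 0.4423 -0.1115  0.12  ] [-0.0781  0.0287 -0.0263]
[ 0.4423 -0.1115  0.05  ] [-0.0676  0.0034  0.018 ]
[ 0.4423 -0.1115  0.042 ] [-0.0077  0.0004  0.0021]
```

View pics/j.png

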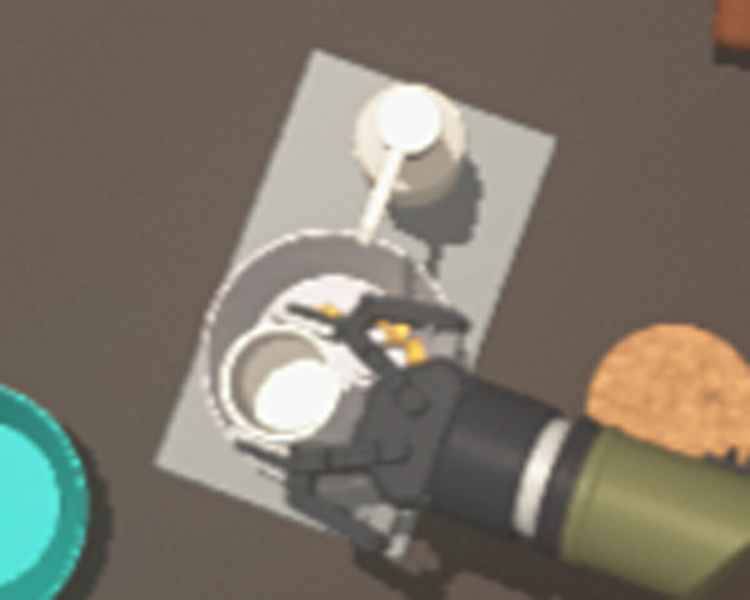

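The cup is empty (290,390), and the buttons lie in the bowl around (400,340). Next, the mat.

Emit:
{"op": "drive_tool", "data": {
  "commands": [
    {"x": -0.011, "y": 0.01, "z": -0.0435, "twist": 0, "hand": -1},
    {"x": -0.011, "y": 0.01, "z": -0.0435, "twist": 0, "hand": -1},
    {"x": -0.011, "y": 0.01, "z": -0.0435, "twist": 0, "hand": -1},
    {"x": -0.011, "y": 0.01, "z": -0.0435, "twist": 0, "hand": -1},
    {"x": -0.026, "y": 0.0095, "z": -0.009, "twist": 0, "hand": -1},
    {"x": -0.026, "y": 0.0095, "z": -0.009, "twist": 0, "hand": -1},
    {"x": -0.026, "y": 0.0095, "z": -0.009, "twist": 0, "hand": -1},
    {"x": -0.023, "y": 0.001, "z": 0.006, "twist": 0, "hand": -1},
    {"x": -0.023, "y": 0.001, "z": 0.006, "twist": 0, "hand": -1},
    {"x": -0.02, "y": 0.001, "z": 0.006, "twist": 0, "hand": -1},
    {"x": 0, "y": 0, "z": 0, "twist": 0, "hand": -1},
    {"x": 0, "y": 0, "z": 0, "twist": 0, "hand": -1}
  ]
}}

```text
time_s: 25.25
eef_pos: [0.4417, -0.1118, 0.0513]
eef_rot: [-0.361, 0.661, 0.437, 0.492]
contact_force: [-0.2, -0.5, -1.0]
width: 0.0602
grasp_force: 65.2
```

Run:
```python
from h import *
np.set_printoptions(precision=4,suppress=True)
for cam in("scene","top"):
  ctrl.capture(cam)
  print(cam,[(round(r["p"],2),world(cam,r["xyz"])) for t in("cup","mat") for r in ctrl.place_of(t,cam)])
to([.4423,-.1115,.042]); print(ctrl.sense()["contact_force"])
```

```text
scene [(0.89, array([ 0.6992, -0.3182,  0.002 ])), (0.75, array([ 0.4365, -0.1315,  0.0182])), (0.42, array([0.6017, 0.0289, 0.1843])), (0.87, array([ 0.4332, -0.1332, -0.0003]))]
top [(0.76, array([ 0.7016, -0.3221,  0.0019])), (0.73, array([ 0.438 , -0.1294,  0.0108])), (0.78, array([ 0.4332, -0.1346,  0.0035])), (0.74, array([0.5738, 0.3902, 0.0009]))]
t 25.55 q [-1.031  0.932  1.886  0.854  1.519 -1.272] p [ 0.442  -0.1123  0.0523]
[[ 0.134  0.933  0.335]
 [ 0.226 -0.358  0.906]
 [ 0.965 -0.046 -0.258]]
tool delta [-0.0097  0.0004  0.0035] 0.01
[ 0.0624 -1.1774 -0.7058]
```

Emit:
{"op": "drive_tool", "data": {
  "commands": [
    {"x": -0.0025, "y": 0, "z": 0.0005, "twist": 0, "hand": -1},
    {"x": -0.0025, "y": 0, "z": 0.0005, "twist": 0, "hand": -1},
    {"x": -0.0025, "y": 0, "z": 0.0005, "twist": 0, "hand": -1},
    {"x": -0.0015, "y": 0, "z": 0.0005, "twist": 0, "hand": -1},
    {"x": 0, "y": 0, "z": 0, "twist": 0, "hand": -1}
  ]
}}

```text
time_s: 26.05
eef_pos: [0.4413, -0.1124, 0.0421]
eef_rot: [-0.36, 0.661, 0.437, 0.491]
contact_force: [0.7, 0.8, -0.5]
width: 0.0602
grasp_force: 65.2
```

Emit:
{"op": "drive_tool", "data": {
  "commands": [
    {"x": -0.001, "y": 0, "z": 0.0003, "twist": 0, "hand": -1},
    {"x": 0, "y": 0, "z": 0, "twist": 0, "hand": -1},
    {"x": 0, "y": 0, "z": 0, "twist": 0, "hand": -1}
  ]
}}

```text
time_s: 26.35
eef_pos: [0.4413, -0.1123, 0.0417]
eef_rot: [-0.36, 0.661, 0.437, 0.492]
contact_force: [0.2, -1.5, 1.4]
width: 0.0604
grasp_force: 65.3
```

Emit:
{"op": "drive_tool", "data": {
  "commands": [
    {"x": -0.0005, "y": 0, "z": 0, "twist": 0, "hand": 1},
    {"x": 0, "y": 0, "z": 0, "twist": 0, "hand": 1},
    {"x": 0, "y": 0, "z": 0, "twist": 0, "hand": 1},
    {"x": 0, "y": 0, "z": 0, "twist": 0, "hand": 1},
    {"x": 0, "y": 0, "z": 0, "twist": 0, "hand": 1},
    {"x": 0, "y": 0, "z": 0, "twist": 0, "hand": 1},
    {"x": -0.005, "y": 0, "z": -0.019, "twist": 0, "hand": 1},
    {"x": -0.007, "y": 0, "z": -0.029, "twist": 0, "hand": 1},
    {"x": -0.007, "y": 0, "z": -0.029, "twist": 0, "hand": 1},
    {"x": -0.007, "y": 0, "z": -0.029, "twist": 0, "hand": 1},
    {"x": 0, "y": 0, "z": -0.03, "twist": 0, "hand": 1}
  ]
}}

```text
time_s: 27.45
eef_pos: [0.3911, -0.2438, 0.0502]
eef_rot: [-0.36, 0.662, 0.437, 0.491]
contact_force: [-0.1, 0.3, -0.1]
width: 0.0851
grasp_force: 0.0
```

Run:
```python
from h import *
np.set_printoptions(precision=4,suppress=True)
ims=[]
for cam in("scene","top"):
  ims.append(ctrl.capture(cam))
  print(cam,[(round(r["p"],2),world(cam,r["xyz"])) for t in("cup","pump_top") for r in ctrl.place_of(t,cam)])
save("k",np.hstack([cv2.resize(ims[0][130:310,140:356],(400,333),interpolation=2),cv2.resize(ims[1][130:280,200:380],(400,333),interpolation=2)]))
s=st();Rm=rot(s["eef_rot"]);P=[s["eef_pos"],[.47,-.28,.28],[.612,.005,.26],[.612,.03,.26]]
for a,b in zip(P,P[1:]): print((Rm.T@(np.array(b)-a)).round(4))
```

```text
scene [(0.69, array([ 0.4318, -0.1321,  0.0099])), (0.65, array([ 0.7   , -0.3186,  0.0022])), (0.65, array([0.4942, 0.0896, 0.0123])), (0.68, array([0.6003, 0.028 , 0.1843]))]
top [(0.92, array([ 0.4367, -0.1322, -0.0004])), (0.88, array([ 0.7019, -0.3208, -0.0006])), (0.77, array([0.6029, 0.0316, 0.1833]))]
t 27.75 q [-1.203  0.959  1.677  0.699  1.698 -1.193] p [ 0.392  -0.2411  0.0508]
[[ 0.135  0.933  0.335]
 [ 0.224 -0.358  0.907]
 [ 0.965 -0.048 -0.257]]
[ 0.223   0.0758 -0.0681]
[0.0636 0.0315 0.311 ]
[ 0.0056 -0.0089  0.0227]
```

View pics/k.png

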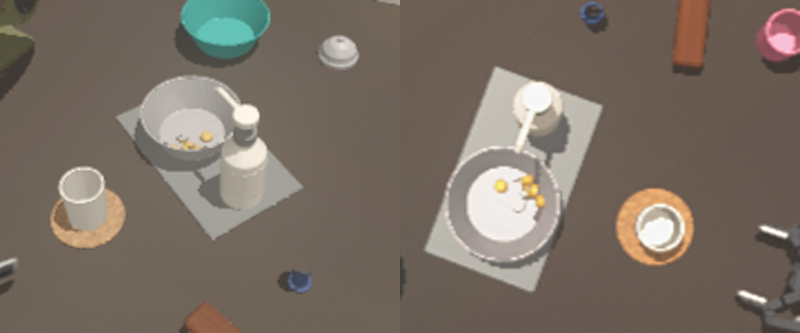

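The cup stands on the mat and the buttons lie in the bowl. Next I'll shut the fingers and go above the pump.

Emit:
{"op": "drive_tool", "data": {
  "commands": [
    {"x": 0.0445, "y": 0.015, "z": -0.0135, "twist": 0, "hand": -1},
    {"x": 0.0445, "y": 0.015, "z": -0.0135, "twist": 0, "hand": -1},
    {"x": 0.0445, "y": 0.015, "z": -0.0135, "twist": 0, "hand": -1},
    {"x": 0.0445, "y": 0.015, "z": -0.0135, "twist": 0, "hand": -1},
    {"x": 0.0445, "y": 0.015, "z": -0.0135, "twist": 0, "hand": -1},
    {"x": 0.009, "y": 0.004, "z": 0.044, "twist": 0, "hand": -1},
    {"x": 0.009, "y": 0.004, "z": 0.044, "twist": 0, "hand": -1},
    {"x": 0.009, "y": 0.004, "z": 0.044, "twist": 0, "hand": -1},
    {"x": 0.009, "y": 0.004, "z": 0.044, "twist": 0, "hand": -1},
    {"x": 0.009, "y": 0.004, "z": 0.044, "twist": 0, "hand": -1},
    {"x": 0.009, "y": 0.004, "z": 0.044, "twist": 0, "hand": -1},
    {"x": 0.009, "y": 0.004, "z": 0.044, "twist": 0, "hand": -1}
  ]
}}

```text
time_s: 28.95
eef_pos: [0.6069, 0.0069, 0.2591]
eef_rot: [-0.362, 0.661, 0.437, 0.491]
contact_force: [0.4, -0.2, 0.1]
width: -0.0002
grasp_force: 0.0
```

```bash
python3 -c "
from h import *
to([.603,.036,.215])"
```

```text
t 28.95 q [-0.671  0.6    1.753  1.163  1.605 -0.78 ] p [0.6069 0.0069 0.2591]
[[ 0.137  0.933  0.333]
 [ 0.223 -0.356  0.907]
 [ 0.965 -0.049 -0.257]]
tool delta [-0.0366 -0.0119  0.0364] 0.053
```

Emit:
{"op": "drive_tool", "data": {
  "commands": [
    {"x": -0.018, "y": -0.006, "z": 0.018, "twist": 0, "hand": -1},
    {"x": -0.018, "y": -0.006, "z": 0.018, "twist": 0, "hand": -1},
    {"x": -0.0095, "y": 0.0005, "z": 0.0025, "twist": 0, "hand": -1},
    {"x": -0.0095, "y": 0.0005, "z": 0.0025, "twist": 0, "hand": -1},
    {"x": 0, "y": 0, "z": 0, "twist": 0, "hand": -1}
  ]
}}

```text
time_s: 29.45
eef_pos: [0.6034, 0.032, 0.1954]
eef_rot: [-0.361, 0.662, 0.437, 0.491]
contact_force: [0.7, -0.2, 0.3]
width: -0.0003
grasp_force: 0.0
```

Emit:
{"op": "drive_tool", "data": {
  "commands": [
    {"x": -0.005, "y": 0, "z": 0.001, "twist": 0, "hand": -1},
    {"x": -0.005, "y": 0, "z": 0.001, "twist": 0, "hand": -1},
    {"x": 0, "y": 0, "z": 0, "twist": 0, "hand": -1}
  ]
}}

```text
time_s: 29.75
eef_pos: [0.6034, 0.0311, 0.1866]
eef_rot: [-0.36, 0.661, 0.437, 0.492]
contact_force: [1.6, -0.4, 2.5]
width: -0.0003
grasp_force: 1.3
```

Emit:
{"op": "drive_tool", "data": {
  "commands": [
    {"x": -0.004, "y": 0, "z": 0.001, "twist": 0, "hand": -1},
    {"x": -0.004, "y": 0, "z": 0.001, "twist": 0, "hand": -1},
    {"x": 0, "y": 0, "z": 0, "twist": 0, "hand": -1}
  ]
}}

```text
time_s: 30.05
eef_pos: [0.6028, 0.0314, 0.178]
eef_rot: [-0.36, 0.662, 0.437, 0.492]
contact_force: [2.6, -2.2, 4.7]
width: 0.0001
grasp_force: 2.1
```

Emit:
{"op": "drive_tool", "data": {
  "commands": [
    {"x": -0.003, "y": 0, "z": 0.001, "twist": 0, "hand": -1},
    {"x": 0, "y": 0, "z": 0, "twist": 0, "hand": -1},
    {"x": 0, "y": 0, "z": 0, "twist": 0, "hand": -1}
  ]
}}

```text
time_s: 30.35
eef_pos: [0.6028, 0.0316, 0.1766]
eef_rot: [-0.36, 0.661, 0.437, 0.493]
contact_force: [-0.1, -5.4, 9.4]
width: -0.0
grasp_force: 4.5
```

Emit:
{"op": "drive_tool", "data": {
  "commands": [
    {"x": -0.001, "y": 0, "z": 0, "twist": 0, "hand": -1},
    {"x": 0, "y": 0, "z": 0, "twist": 0, "hand": -1},
    {"x": 0, "y": 0, "z": 0, "twist": 0, "hand": -1}
  ]
}}

```text
time_s: 30.65
eef_pos: [0.6028, 0.0316, 0.1765]
eef_rot: [-0.36, 0.66, 0.437, 0.493]
contact_force: [1.4, -4.4, 11.5]
width: -0.0002
grasp_force: 5.7
```

Run:
```python
from h import *
np.set_printoptions(precision=4,suppress=True)
for cam in("scene","top"):
  ctrl.capture(cam); print(cam,[(round(r["p"],2),world(cam,r["xyz"])) for r in ctrl.place_of("pump_top",cam)])
```

```text
scene [(0.6, array([0.5999, 0.0293, 0.1691]))]
top [(0.69, array([0.6012, 0.0306, 0.1659])), (0.22, array([0.4718, 0.0776, 0.0069]))]
```

Emit:
{"op": "drive_tool", "data": {
  "commands": [
    {"x": 0.01, "y": 0, "z": -0.0025, "twist": 0, "hand": -1},
    {"x": 0.02, "y": 0, "z": -0.005, "twist": 0, "hand": -1},
    {"x": 0.03, "y": 0, "z": -0.02, "twist": 0, "hand": -1},
    {"x": 0.03, "y": 0, "z": -0.03, "twist": 0, "hand": -1},
    {"x": 0.03, "y": 0, "z": -0.03, "twist": 0, "hand": -1},
    {"x": 0, "y": 0, "z": 0, "twist": 0, "hand": -1},
    {"x": 0, "y": 0, "z": 0, "twist": 0, "hand": -1},
    {"x": 0, "y": 0, "z": 0, "twist": 0, "hand": -1}
  ]
}}

```text
time_s: 31.65
eef_pos: [0.5881, -0.0196, 0.3108]
eef_rot: [-0.361, 0.662, 0.437, 0.49]
contact_force: [-0.2, -0.8, -0.4]
width: 0.0003
grasp_force: 0.0
```

Run:
```python
from h import *
np.set_printoptions(precision=4,suppress=True)
for cam in("scene","top"):
  ctrl.capture(cam)
  for t in("pump_top","cup","bowl","spool","brush","bell","button1"): print(cam,t,[(round(r["p"],2),world(cam,r["xyz"])) for r in ctrl.place_of(t,cam)])
```

```text
scene pump_top [(0.74, array([0.4716, 0.0814, 0.0058])), (0.57, array([0.6014, 0.032 , 0.1863]))]
scene cup [(0.85, array([ 0.4304, -0.1326,  0.0077])), (0.71, array([0.4751, 0.084 , 0.0075])), (0.61, array([ 0.6993, -0.3175, -0.001 ]))]
scene bowl [(0.93, array([0.4705, 0.0829, 0.004 ])), (0.56, array([0.3784, 0.311 , 0.0038]))]
scene spool [(0.68, array([ 0.7471, -0.0519,  0.0019]))]
scene brush [(0.56, array([ 0.7303, -0.1961,  0.0004]))]
scene bell [(0.64, array([0.5769, 0.3865, 0.001 ]))]
scene button1 [(0.54, array([0.494 , 0.0867, 0.0152]))]
top pump_top [(0.66, array([0.5988, 0.0303, 0.1845]))]
top cup [(0.93, array([ 0.6996, -0.3208,  0.002 ])), (0.77, array([ 0.4384, -0.1311,  0.0027])), (0.31, array([0.4754, 0.022 , 0.0186]))]
top bowl [(0.82, array([0.4695, 0.0768, 0.0088])), (0.62, array([ 0.3848,  0.3132, -0.0041]))]
top spool [(0.48, array([ 0.7543, -0.0532, -0.0012]))]
top brush [(0.93, array([ 0.7308, -0.1945,  0.0006])), (0.47, array([0.4717, 0.0772, 0.0032]))]
top bell [(0.8, array([0.5737, 0.389 , 0.0006]))]
top button1 [(0.53, array([0.4971, 0.0875, 0.0056])), (0.4, array([0.5095, 0.0485, 0.0182])), (0.35, array([0.4757, 0.0254, 0.0216]))]
```

The cap went fully down and came back up, and everything else is in place. Handing in.

```bash
python3 -c "
from rig import ctrl
print(ctrl.finish_job())"
```

```text
the job is handed in; nothing more can be done
None
```

The job is handed in, with no verdict returned: I tipped the buttons into the steel bowl (not all eight could be counted in the pictures, but the cup looked empty and none lay outside), stood the cup upright on the cork mat, then pressed the pump cap fully down and it came back up.

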